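# Clamp the key machine's vise down crisscross

## Robot

A 6-joint arm with a two-finger parallel gripper is mounted at the origin on the work surface. World frame = base frame: x ahead of the robot, y to its left, z up, the work surface at z = 0. Lengths are in mm, angles in degrees, forces in N, time in s.
With the tool pointing down it reaches from about 350 to 850 mm from the base axis. Payload 8.1 kg.
Tool frame: the origin (TCP) lies between the finger pads; the fingertips stand 14 mm ahead of it and the grasp point (between the pads) lies 5 mm behind it; z points along the fingers, x is the direction in which the jaws open and shut, and the axes are right-handed (so a half turn about z gives the same grasp; the last joint's range is limited). The gripper opens to 85 mm and grips with 20 to 120 N. Pads are 22 mm wide; open, the fingers measure 114 mm over their backs; the gripper's body (76 mm by 85 mm) begins 54 mm behind the grasp point. The pads swing forward as they close: fully open they stand 13 mm farther back than shut.
Start: joints at [-72.158, 7.471, 85.268, -0, 87.261, -4.893], TCP at [231.901, -553.378, 245.292] pointing down, gripper open.
Joint ranges: [-169.43, 169.43], [-51.17, 129.36], [1.28, 143.12], [-76.62, 256.62], [0, 156.53], [-152.29, 152.29]. Speed limits (degrees/s): [136.94, 136.94, 159.86, 180, 180, 180].

## Interface

Orientations are given as [roll, pitch, yaw] about the fixed x, y, z axes, in that order (R = Rz(yaw) Ry(pitch) Rx(roll)).
In Python, from bench import r, vision, job gives the robot as it stands.
- The arm moves only by the tool send_rows, never from a script. Its arguments are lists of equal length, an entry for each row: "dp": the shift along the world's x, y, z in mm, a list of three; "rot": the turn, a rotation vector about the world's x, y, z in rad, a list of three. In form: {"dp": [[tx, ty, tz], ...], "rot": [[wx, wy, wz], ...]}. A call has 1 to 5 rows; each row is the pose to reach, as a shift and turn from the pose commanded when the call began; what a row does not reach only later rows make up. A row lasts 1/8 s, in which the tool goes at most 62.5 mm and 10.7 degrees, less where a joint would pass 70% of its speed; a pose out of reach is approached as far as the arm can. A call with a gripper value outside its range is refused whole. "jaw" is the finger opening in mm, from 0 to 85.4, set as the call begins (left out, the last holds). The fingers move at their own pace and stop on an object; "force" is the grip in N (left out, the last holds). Time passes only in rows, so rows that repeat a pose let the fingers close. It gives the time, the measured TCP pose, the force and the opening at its end, in the units of the state.
- r.sense(): the state, without advancing time (a new reading comes with each control period).
- vision.snapshot(name): name is "scene" or "top"; returns a dict with "pixels" (400x640x3 uint8, red, green, blue), "depth" (400x640 float32, mm along the optical axis (not along the pixel's ray), 0 where there is no reading), "intrinsics" (3x3 intrinsics, pixels), "world_from_camera" (4x4, takes a point from camera to world coordinates). Camera axes: x right, y down, z forward; pixel columns grow to the right and rows downward; lengths in mm; the calibration is good to about 2 mm. A picture is of the moment at which its call begins.
- job.hand_in(): hands the job in, once; it reports no verdict.
The state is a dict: "time": time; "joint_pos": joint angles; "qd": joint speeds; "joint_efforts": joint torques, N m; "tool_pos": TCP position; "tcp_rot": TCP orientation; "ft_force": force on the tool from outside, world axes, zero at the start; "wrist_torque": the same for the moment, N m; "finger_gap": finger opening in mm.
Only numpy, scipy, OpenCV 4.12 (cv2) and the standard library are available. Lean on these libraries where they do the work, as an engineer would, in place of code of your own. Each camera call takes 0.05 s, during which the arm holds its last target.

## Task

Push the key-cutting machine's vise fully home against its stop block, then clamp it with the four black levers, turning them clockwise in crisscross order in two passes: first every lever to about half-way (pointing straight out sideways, over its small stud), then, only when all four are half-way, every lever the rest of the way against its stop pin. In each pass, after the first lever do the one diagonally opposite before its neighbours. Leave the vise home and do not disturb the oil bottle, the screwdriver and the tray.

Things in the scene. Friction and masses are not known exactly. Their poses are not given: they have to be found in the camera images.
- bed: Grey cast bed of a key-cutting machine, fixed; 280 x 300 x 35 mm (x, y, z). Origin: centre of its underside, on the bench; x points from the robot's side to the motor housing (the way the vise slides home), y left, z up. Housing 220 mm wide, up to 115 mm high, at x = 140 to 290 mm; stop block 150 mm wide, 65 mm high, at x = 85 to 101 mm. Everything on the bed shifts and turns with it.
- vise_face (a point): Centre of the front face (towards the robot) of the vise's dark steel body, 66 mm above the bench. Face 70 mm wide, 26 mm high; the steel jaws above it reach 87 mm above the bench. The 60 mm long body stands on the middle of a flat slotted steel plate, 175 x 196 x 11 mm, top 47 mm above the bench, which runs under the levers' hubs.
- vise (a joint): Slide of the vise and its plate along the bed's x, in m: grows as it is pushed away from the robot; 0.035 is fully home, the plate against the stop block. It stays where it is left (about 5 N to slide it).
- lever_fl (a joint): Turn of the front left clamp lever in rad: 0 fully loose, 1.4 tight against its stop pin; grows clockwise seen from above. Half-way (0.7) the lever points straight out sideways, away from the vise, over a small steel stud on the bed. Stays where it is left; about 0.12 N m to turn it throughout, so 2 to 3 N at its end.
- lever_fl_hub (a point): On the vertical turning axis of the front left lever, at the height of the lever arm's middle, 76 mm above the bench. Black hub 22 mm across, its top 86 mm above the bench. In the bed's frame it lies at x = -55, y = +85 mm. A steel stop pin 8 mm thick, top 75 mm above the bench, stands 36 mm from this axis on the tight side.
- lever_fl_end (a point): Centre of the round free end (17 mm thick) of the front left lever, 58 mm from its hub axis, 76 mm above the bench. The black arm is a level round bar 14 mm thick with 22 mm free below it over the plate and 34 mm over the bed.
- lever_fr (a joint): Turn of the front right clamp lever in rad: 0 fully loose, 1.4 tight against its stop pin; grows clockwise seen from above. Half-way (0.7) the lever points straight out sideways, away from the vise, over a small steel stud on the bed. Stays where it is left; about 0.12 N m to turn it throughout, so 2 to 3 N at its end.
- lever_fr_hub (a point): On the vertical turning axis of the front right lever, at the height of the lever arm's middle, 76 mm above the bench. Black hub 22 mm across, its top 86 mm above the bench. In the bed's frame it lies at x = -55, y = -85 mm. A steel stop pin 8 mm thick, top 75 mm above the bench, stands 36 mm from this axis on the tight side.
- lever_fr_end (a point): Centre of the round free end (17 mm thick) of the front right lever, 58 mm from its hub axis, 76 mm above the bench. The black arm is a level round bar 14 mm thick with 22 mm free below it over the plate and 34 mm over the bed.
- lever_rl (a joint): Turn of the rear left clamp lever in rad: 0 fully loose, 1.4 tight against its stop pin; grows clockwise seen from above. Half-way (0.7) the lever points straight out sideways, away from the vise, over a small steel stud on the bed. Stays where it is left; about 0.12 N m to turn it throughout, so 2 to 3 N at its end.
- lever_rl_hub (a point): On the vertical turning axis of the rear left lever, at the height of the lever arm's middle, 76 mm above the bench. Black hub 22 mm across, its top 86 mm above the bench. In the bed's frame it lies at x = +55, y = +85 mm. A steel stop pin 8 mm thick, top 75 mm above the bench, stands 36 mm from this axis on the tight side.
- lever_rl_end (a point): Centre of the round free end (17 mm thick) of the rear left lever, 58 mm from its hub axis, 76 mm above the bench. The black arm is a level round bar 14 mm thick with 22 mm free below it over the plate and 34 mm over the bed.
- lever_rr (a joint): Turn of the rear right clamp lever in rad: 0 fully loose, 1.4 tight against its stop pin; grows clockwise seen from above. Half-way (0.7) the lever points straight out sideways, away from the vise, over a small steel stud on the bed. Stays where it is left; about 0.12 N m to turn it throughout, so 2 to 3 N at its end.
- lever_rr_hub (a point): On the vertical turning axis of the rear right lever, at the height of the lever arm's middle, 76 mm above the bench. Black hub 22 mm across, its top 86 mm above the bench. In the bed's frame it lies at x = +55, y = -85 mm. A steel stop pin 8 mm thick, top 75 mm above the bench, stands 36 mm from this axis on the tight side.
- lever_rr_end (a point): Centre of the round free end (17 mm thick) of the rear right lever, 58 mm from its hub axis, 76 mm above the bench. The black arm is a level round bar 14 mm thick with 22 mm free below it over the plate and 34 mm over the bed.
- oil: Bystander: amber oil bottle, 52 mm across, 130 mm high, upright; origin at the centre of its underside.
- driver: Bystander: screwdriver lying on the bench, about 200 mm long along its x axis; origin under its middle.
- tray: Bystander: small open steel tray 120 x 90 x 35 mm; origin at the centre of its underside.

How it is judged:
By the outcome, as a careful person would: the job done as asked, in the order asked, and still so for the second after the job is handed in, with the robot touching nothing.
It also fails if it takes over 72 s, if anything falls off the work surface, if the arm or the gripper's body presses on something with over 40 N, if the wrist force passes 120 N, or if a joint passes its speed limit or range.

## Working session

There is one attempt and no reset: what is moved stays moved. The work goes in short steps, Python scripts to look and compute and a tool call to move; the robot and the scene stay as the last step left them, time stands still between calls to the robot, and variables do not carry over. Pictures are saved under pics/ and viewed, and the job is handed in when it is done.

Besides the shell and the picture viewer there is one more tool, called as name(argument=value, ...) on one line, values as JSON. send_rows: Moves the arm, as the interface text tells. Its arguments: {"type":"object","properties":{"dp":{"type":"array"},"rot":{"type":"array"},"jaw":{"type":"number"},"force":{"type":"number"}},"required":["dp","rot"]}

```bash
ls; mkdir -p pics
python3 - <<'E'
from bench import r,vision,job
import cv2,numpy as np
print(r.sense())
for n in("scene","top"):
    s=vision.snapshot(n); cv2.imwrite(f"pics/{n}0.png",s["pixels"][:,:,::-1]); np.savez(f"/tmp/{n}0.npz",**s)
    print(n,s["intrinsics"].tolist(),np.round(s["world_from_camera"],4).tolist())
E
```

```text
pics
{'time': 0.0, 'joint_pos': array([-7.21567947e+01,  7.51429162e+00,  8.53305155e+01,  8.60696881e-04,
        8.72605506e+01, -4.89442115e+00]), 'qd': array([ 0.06022382,  0.0333216 , -0.07425907, -0.02008953,  0.06483928,
       -0.07316557]), 'joint_efforts': array([ 1.70664127e-03, -5.69397712e+01, -5.00552952e+01, -2.67398264e-05,
        1.50840729e-02, -2.07175708e-05]), 'tool_pos': array([ 231.7579715 , -552.86400598,  244.24106257]), 'tcp_rot': array([-1.79990154e+02,  1.04900211e-01, -6.72624065e+01]), 'ft_force': array([0.43777187, 0.92249511, 0.53566664]), 'wrist_torque': array([ 0.04343159, -0.03750721,  0.01749885]), 'finger_gap': 85.6713662615917}
scene [[387.43061259851373, 0.0, 317.97429215663885], [0.0, 387.43061259851373, 197.30675436357853], [0.0, 0.0, 1.0]] [[0.4779, 0.4708, -0.7416, 1319.1309], [0.8784, -0.2513, 0.4066, -421.8582], [0.0051, -0.8457, -0.5336, 656.3569], [0.0, 0.0, 0.0, 1.0]]
top [[374.3498311129276, 0.0, 321.61250443134384], [0.0, 374.3498311129276, 204.24377841626116], [0.0, 0.0, 1.0]] [[-0.0624, -0.972, 0.2266, 318.8683], [-0.998, 0.0619, -0.009, 2.755], [-0.0053, -0.2267, -0.974, 1097.5313], [0.0, 0.0, 0.0, 1.0]]
```

View pics/scene0.png

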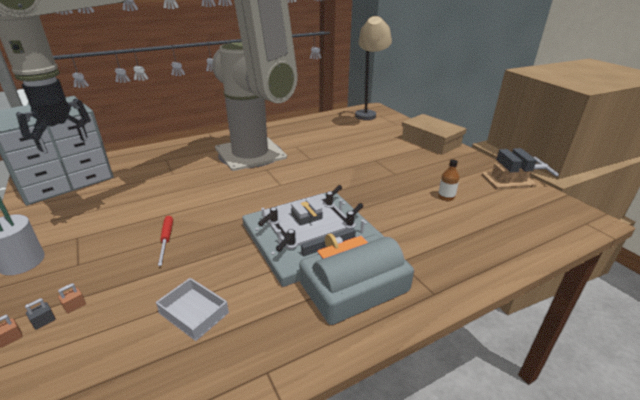

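View pics/top0.png

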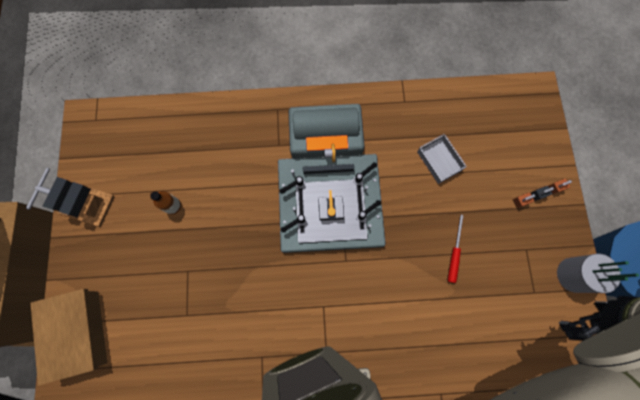

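The top view shows the bed at px (280–383, 157–250) with the housing above it. The oil bottle is at (165,203), the driver at (457,250) and the tray at (442,158), all clear of the levers. I'll zoom in next.

Run:
```python
import cv2,numpy as np
s=np.load("/tmp/top0.npz")["pixels"][:,:,::-1]
c=s[95:260,265:400]; cv2.imwrite("pics/top0z.png",cv2.resize(c,None,fx=3.6*1.2*.83,fy=3.6,interpolation=cv2.INTER_CUBIC))
s=np.load("/tmp/scene0.npz")["pixels"][:,:,::-1]
c=s[175:320,235:420]; cv2.imwrite("pics/scene0z.png",cv2.resize(c,None,fx=4,fy=4,interpolation=cv2.INTER_CUBIC))
```

```text
(no output)
```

View pics/top0z.png

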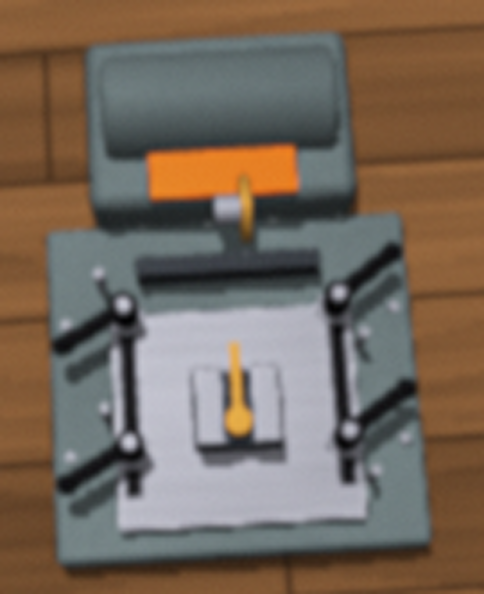

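View pics/scene0z.png

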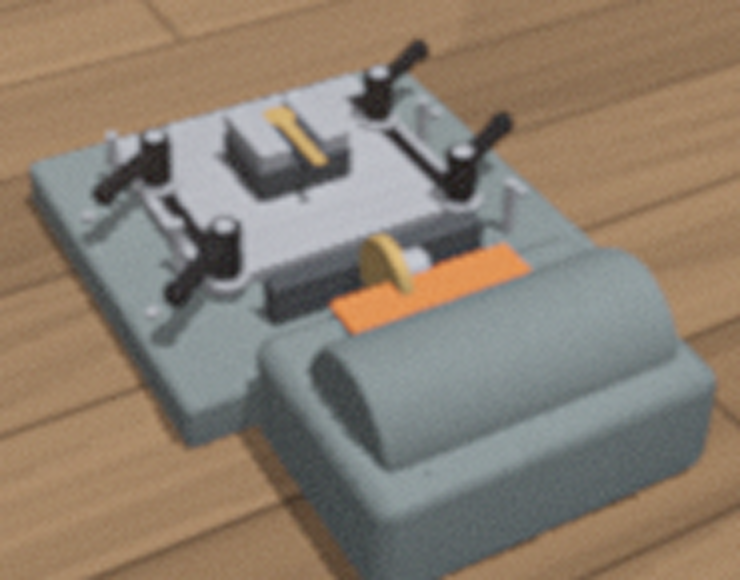

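```bash
cat > h.py <<'E'
import cv2,numpy as np
from bench import r,vision
def cloud(s):
    K=s["intrinsics"];T=s["world_from_camera"];d=s["depth"].astype(float)
    v,u=np.mgrid[:400,:640]
    c=np.stack([(u-K[0,2])/K[0,0]*d,(v-K[1,2])/K[1,1]*d,d],-1)
    return c@T[:3,:3].T+T[:3,3]
def ray(s,uv,z):
    K=s["intrinsics"];T=s["world_from_camera"]
    uv=np.atleast_2d(uv).astype(float)
    d=np.c_[(uv[:,0]-K[0,2])/K[0,0],(uv[:,1]-K[1,2])/K[1,1],np.ones(len(uv))]@T[:3,:3].T
    o=T[:3,3]; return o+d*((z-o[2])/d[:,2])[:,None]
E
python3 - <<'E'
from h import *
for n in("top","scene"):
    s=np.load(f"/tmp/{n}0.npz"); P=cloud(s); z=P[...,2]; px=s["pixels"].astype(int)
    reg=(P[...,0]>350)&(P[...,0]<800)&(abs(P[...,1])<250)&(s["depth"]>0)
    bench=reg&(px[...,0]-px[...,2]>40)&(z<15); print(n,"bench z",np.median(z[bench]))
    bed=reg&(z>29)&(z<40)&(px[...,0]-px[...,2]<25)
    m=bed.astype(np.uint8); 
    cs=max(cv2.findContours(m,cv2.RETR_EXTERNAL,cv2.CHAIN_APPROX_NONE)[0],key=cv2.contourArea)
    print("bed z",np.median(z[bed]))
    q=ray(s,cs[:,0],35)[:,:2].astype(np.float32); print("rect",cv2.minAreaRect(q), q.min(0),q.max(0))
    pl=reg&(z>43)&(z<52)&(px.min(-1)>110); print("plate",np.median(z[pl]),cv2.minAreaRect(P[...,:2][pl].astype(np.float32)))
    blk=reg&(px.max(-1)<60)&(z>66)&(z<95)
    k,l,st,ce=cv2.connectedComponentsWithStats(blk.astype(np.uint8),connectivity=8)
    for i in range(1,k):
        if st[i,4]>8:
            a=P[l==i]; print(ce[i],st[i,4],a.mean(0).round(1),np.percentile(a[:,2],95).round(1))
E
```

```text
top bench z -0.4397408545055441
bed z 34.33525151599292
rect ((677.4378662109375, -31.135360717773438), (92.32697296142578, 300.6132507324219), 4.3569512367248535) [ 619.98895 -179.60927] [717.17975  116.281456]
plate 46.48718390872614 ((547.7050170898438, -31.395286560058594), (196.29769897460938, 180.91677856445312), 89.62295532226562)
[351.87878788 133.87878788] 33 [ 758.  -107.4   85.3] 90.7
[300.57142857 136.75      ] 28 [758.6  41.7  85.6] 91.8
[317.61111111 151.38888889] 18 [716.7  -5.   69.5] 72.3
[340.71428571 150.35714286] 14 [715.9 -72.5  68.4] 72.1
[368.79452055 168.8630137 ] 73 [ 649.9 -147.2   81.5] 84.5
[358.63636364 179.36363636] 22 [ 621.  -115.9   80.2] 88.0
[290.20618557 186.05154639] 97 [613.4  78.4  81.7] 85.7
[372.64102564 206.64102564] 78 [ 539.4 -147.8   81.6] 84.4
[361.6  217.35] 20 [ 511.4 -114.8   79.7] 88.4
[329.77272727 218.09090909] 22 [516.5 -27.   71.3] 74.9
[291.44791667 224.51041667] 96 [503.3  79.7  81.7] 86.5
scene bench z -0.6211416745517226
bed z 34.32686955160409
rect ((621.8258056640625, -129.398193359375), (364.95843505859375, 115.80191802978516), 0.3155108690261841) [ 439.36734 -187.07542] [804.4095  -71.22509]
plate 46.50449823119709 ((565.6782836914062, -33.642555236816406), (215.03717041015625, 221.22511291503906), 89.9317626953125)
[336.5        189.59090909] 22 [506.9  84.2  80.2] 83.4
[329.14285714 197.74285714] 35 [528.9  47.1  75.7] 86.0
[353.13924051 213.50632911] 79 [628.5  62.6  77.9] 84.6
[268.90243902 216.85365854] 82 [ 538.7 -138.2   78. ] 83.3
[285.6754386  240.78947368] 114 [ 650.2 -141.5   79.1] 84.6
```

Run:
```python
from h import *
s=np.load("/tmp/top0.npz"); P=cloud(s); z=P[...,2]; px=s["pixels"].astype(float)
# subpixel edges by gradient of red-minus-blue
g=cv2.GaussianBlur((px[...,0]-px[...,2]),(3,3),0)
def edge(line):# sample pts near profile
    d=np.abs(np.diff(line)); i=int(d.argmax()); w=d[max(i-2,0):i+3]; return (np.arange(max(i-2,0),max(i-2,0)+len(w))@w)/w.sum()+.5
F=np.array([[u,238+edge(g[238:262,u])] for u in range(290,376)])
L=np.array([[268+edge(g[v,268:290]),v] for v in range(168,242)])
R=np.array([[372+edge(g[v,372:396]),v] for v in range(168,242)])
def fit(a):
    q=ray(s,a,35)[:,:2].astype(np.float32)
    for _ in range(3):
        l=cv2.fitLine(q,cv2.DIST_HUBER,0,.01,.01).ravel(); n=np.array([-l[1],l[0]]); e=(q-l[2:])@n; q=q[abs(e)<3]
    return l,len(q),np.std(e)
for n,a in(("F",F),("L",L),("R",R)):
    l,k,e=fit(a); print(n,l.round(4),np.degrees(np.arctan2(l[1],l[0])).round(2),k,e.round(2))
    # corners
lf,ll,lr=[fit(a)[0] for a in(F,L,R)]
def X(a,b):
    t=np.linalg.solve(np.c_[a[:2],-b[:2]],b[2:]-a[2:]); return a[2:]+t[0]*a[:2]
a,b=X(lf,ll),X(lf,lr); print(a,b,np.linalg.norm(a-b))
# hub tops: bright dot in top
for u,v in((298,180),(300,219),(357,177),(360,215)): pass
```

```text
F [  0.      -1.     431.6954 -14.887 ] -90.0 86 0.59
L [ 1.000000e+00 -6.700000e-03  5.693117e+02  1.177080e+02] -0.39 74 0.21
R [ 1.000000e+00 -4.400000e-03  5.550488e+02 -1.805978e+02] -0.25 74 0.24
[431.69415 118.63401] [ 431.69702 -180.04971] 298.68372
```

Run:
```python
from h import *
s=np.load("/tmp/top0.npz"); px=s["pixels"].astype(float).mean(-1)
out=[]
for (u,v) in((299.3,178.3),(300.7,216.7),(359.3,175.6),(362.3,213.6)):
    u0,v0=int(round(u)),int(round(v)); best=None
    w=px[v0-3:v0+4,u0-3:u0+4]; 
    # black ring centroid & bright centroid
    print(w.astype(int))
    out.append(ray(s,[u,v],86)[0])
out=np.array(out);print(out.round(1),out.mean(0))
s=np.load("/tmp/scene0.npz")
z=lambda x,y:(235+x/4-.375,175+y/4-.375)
for n,p in dict(rl=(460,152),fl=(379,72),rr=(225,226),fr=(154,137)).items(): print(n,ray(s,z(*p),86)[0].round(1))
```

```text
[[111 109 101  99 105 111 114]
 [ 89  86  86  87  88  94 105]
 [ 65  93 119 128 109  82  85]
 [ 68 124 170 181 156 101  75]
 [ 68 133 184 201 178 120  72]
 [ 55 114 166 183 164 105  61]
 [ 34  73 118 134 113  67  42]]
[[165 109  65  51  48 101 168]
 [136 110 115 116  93  92 149]
 [114 142 173 177 145  94 116]
 [104 163 198 199 170 102  93]
 [ 87 153 190 192 162  96  77]
 [ 56 112 151 154 122  63  52]
 [ 26  55  79  82  60  26  32]]
[[ 97  82  86  88  78  52  30]
 [ 74  83 116 131 118  81  40]
 [ 62 101 154 176 163 113  58]
 [ 58 108 163 184 170 117  63]
 [ 52  90 139 157 140  94  57]
 [ 33  49  81  95  84  50  53]
 [ 23  14  31  36  30  27  53]]
[[ 70  44  64  78  80  65  33]
 [ 77  74 114 130 118  83  42]
 [ 77 101 154 174 164 121  65]
 [ 67 108 164 184 175 133  72]
 [ 50  91 142 163 152 108  62]
 [ 28  49  91 110 101  67  48]
 [ 22  16  35  50  45  40  54]]
[[ 633.2   51.5   86. ]
 [ 522.7   53.1   86. ]
 [ 630.3 -118.    86. ]
 [ 520.6 -116.9   86. ]] [576.66983513 -32.58235984  86.        ]
rl [630.7  49.6  86. ]
fl [519.9  52.8  86. ]
rr [ 630.4 -118.6   86. ]
fr [ 521.  -118.7   86. ]
```

send_rows(dp=[[24,52,0],[48,104,0],[72,156,0],[95,208,0],[119,260,0]], rot=[[0,0,-0.04],[0,0,-0.08],[0,0,-0.12],[0,0,-0.16],[0,0,-0.2]], jaw=0, force=40)

```text
time: 0.72
tool_pos: [351.2, -291.5, 244.9]
tcp_rot: [180.0, 0.0, -78.8]
ft_force: [0.9, -0.8, 0.9]
finger_gap: 0.1
```

send_rows(dp=[[24,52,0],[48,104,0],[72,156,0],[95,208,0],[117,260,0]], rot=[[0,0,-0.04],[0,0,-0.08],[0,0,-0.12],[0,0,-0.16],[0,0,-0.197]])

```text
time: 1.35
tool_pos: [468.2, -31.5, 245.1]
tcp_rot: [180.0, -0.0, -90.1]
ft_force: [0.5, -0.6, 0.8]
finger_gap: 0.3
```

send_rows(dp=[[0,0,-40],[0,0,-80],[0,0,-115],[0,0,-115],[0,0,-115]], rot=[[0,0,0],[0,0,0],[0,0,0],[0,0,0],[0,0,0]])

```text
time: 1.98
tool_pos: [468.5, -33.6, 131.6]
tcp_rot: [-179.9, -0.0, -90.0]
ft_force: [0.3, -0.2, 0.1]
finger_gap: -0.1
```

Run:
```python
from h import *
s=vision.snapshot("scene"); t=vision.snapshot("top")
np.savez("/tmp/s1.npz",**s)
c=s["pixels"][100:310,235:400,::-1]; a=cv2.resize(c,None,fx=2.8,fy=2.8,interpolation=cv2.INTER_CUBIC)
cv2.imwrite("pics/s1.png",a)
P=cloud(s);m=(abs(P[...,1]+33)<40)&(abs(P[...,0]-468)<30)&(P[...,2]>95)&(P[...,2]<170)&(s["depth"]>0)
Q=P[m]; print(len(Q),np.percentile(Q[:,2],[0,1,3,50]))
for z in range(100,170,10):
    q=Q[(Q[:,2]>z)&(Q[:,2]<z+10)]
    if len(q):print(z,len(q),np.percentile(q,[5,95],axis=0)[:,:2].round(1).tolist())
print(r.sense()["tool_pos"],r.sense()["tcp_rot"],r.sense()["joint_pos"])
```

```text
198 [120.10488133 121.12288054 122.75080785 150.69186371]
120 30 [[470.8, -47.0], [481.4, -23.7]]
130 29 [[465.3, -48.2], [479.8, -23.7]]
140 39 [[465.6, -47.8], [480.9, -22.1]]
150 28 [[472.2, -49.5], [480.6, -23.1]]
160 72 [[466.2, -62.7], [482.8, -6.4]]
[469.25368944 -33.71385978 132.39439419] [-1.79818689e+02 -3.16510695e-02 -9.00227990e+01] [-1.03582502e+01 -8.26380216e+00  1.12981625e+02  1.44024606e-03
  7.50981298e+01  7.96641306e+01]
```

View pics/s1.png

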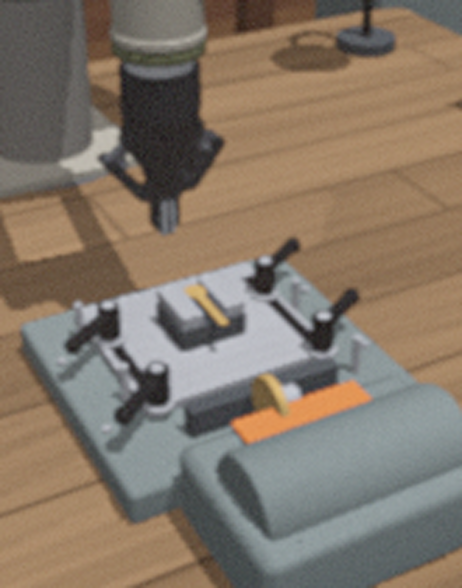

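The tool hangs with its tips about 13 mm below the TCP, in front of the vise and clear of the levers. Next I lower it and push.

send_rows(dp=[[0,0,-30],[0,0,-60],[6,0,-60],[12,0,-60],[18,0,-60]], rot=[[0,0,0],[0,0,0],[0,0,0],[0,0,0],[0,0,0]])

```text
time: 2.7
tool_pos: [488.0, -33.7, 72.4]
tcp_rot: [-179.8, -0.0, -90.0]
ft_force: [-0.1, -1.6, 0.4]
finger_gap: -0.3
```

send_rows(dp=[[6,0,0],[12,0,0],[18,0,0],[24,0,0],[30,0,0]], rot=[[0,0,0],[0,0,0],[0,0,0],[0,0,0],[0,0,0]])

```text
time: 3.32
tool_pos: [515.1, -33.4, 69.9]
tcp_rot: [179.8, -0.0, -90.0]
ft_force: [-6.2, -0.3, 4.2]
finger_gap: 0.1
```

send_rows(dp=[[4,0,0],[8,0,0],[12,0,0],[12,0,0]], rot=[[0,0,0],[0,0,0],[0,0,0],[0,0,0]])

```text
time: 3.82
tool_pos: [527.6, -33.5, 69.9]
tcp_rot: [179.9, -0.0, -90.0]
ft_force: [-2.8, -1.9, 1.6]
finger_gap: 0.2
```

send_rows(dp=[[1,0,0],[2,0,0],[3,0,0],[3,0,0]], rot=[[0,0,0],[0,0,0],[0,0,0],[0,0,0]])

```text
time: 4.32
tool_pos: [530.3, -33.5, 69.9]
tcp_rot: [179.9, -0.0, -90.0]
ft_force: [-4.8, -1.5, 2.1]
finger_gap: 0.0
```

send_rows(dp=[[1,0,0],[2,0,0],[2,0,0]], rot=[[0,0,0],[0,0,0],[0,0,0]])

```text
time: 4.7
tool_pos: [531.4, -33.5, 69.9]
tcp_rot: [179.8, -0.0, -90.0]
ft_force: [-11.2, -2.0, 6.4]
finger_gap: -0.2
```

send_rows(dp=[[1,0,0],[2,0,0],[2,0,0]], rot=[[0,0,0],[0,0,0],[0,0,0]])

```text
time: 5.08
tool_pos: [531.5, -33.4, 69.7]
tcp_rot: [179.6, 0.0, -90.0]
ft_force: [-20.8, -2.4, 15.0]
finger_gap: 0.2
```

send_rows(dp=[[-15,0,0],[-40,0,0],[-45,0,30],[-45,0,60],[-45,0,60]], rot=[[0,0,0],[0,0,0],[0,0,0],[0,0,0],[0,0,0]])

```text
time: 5.7
tool_pos: [492.5, -33.6, 133.5]
tcp_rot: [-179.6, -0.0, -90.0]
ft_force: [0.8, -0.0, -0.8]
finger_gap: 0.2
```

```bash
cat >> h.py <<'E'
def pics(k):
    for n,(a,b,c,d,f) in dict(top=(150,260,265,400,4.4),scene=(175,280,235,385,4.8)).items():
        s=vision.snapshot(n); np.savez(f"/tmp/{n}{k}.npz",**s)
        cv2.imwrite(f"pics/{n}_{k}.png",cv2.resize(s["pixels"][a:b,c:d,::-1],None,fx=f,fy=f,interpolation=cv2.INTER_CUBIC))
E
python3 -c "
from h import *
pics(2)
s=np.load('/tmp/scene2.npz');P=cloud(s);px=s['pixels'].astype(int)
for k in (0,2):
    s=np.load(f'/tmp/scene{k}.npz');P=cloud(s);px=s['pixels'].astype(int)
    m=(px.min(-1)>110)&(P[...,2]>42)&(P[...,2]<52)&(abs(P[...,1]+33)<30); print(np.percentile(P[m][:,0],[1,99]))
print(r.sense()['tool_pos'])
"
```

```text
[458.84814689 633.28870125]
[485.40265197 641.60360726]
[490.38336484 -33.30088802 130.4205738 ]
```

View pics/scene_2.png

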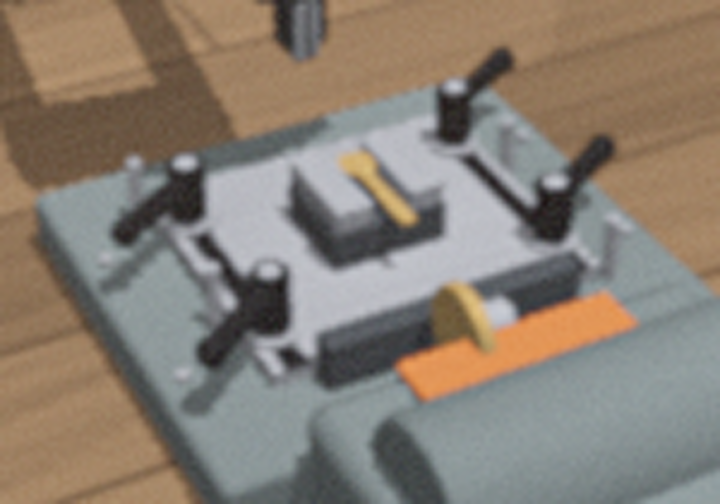

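View pics/top_2.png

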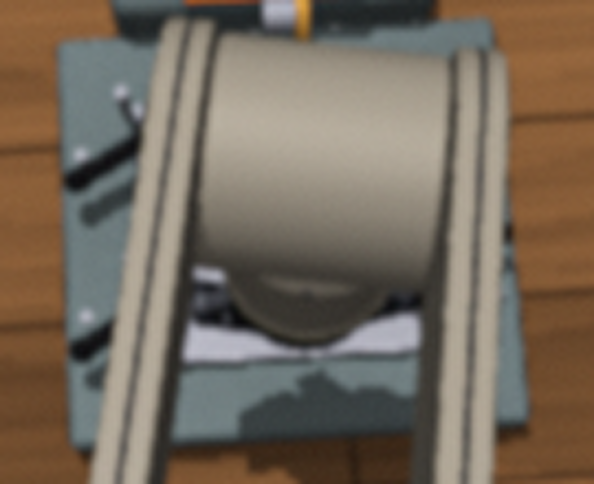

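The picture shows the plate against the stop block. Its front edge moved from x 459 to 485, and the tool stalled at 531.5 with about 20 N, so the vise is home. Next I plan the lever moves.

```bash
cat > plan.py <<'E'
import numpy as np,sys
BY=-0.4
HUB=dict(fl=(521.3,52.6),rl=(631,51),fr=(520.5,-117.7),rr=(630.3,-118.3))
def pose(l,q,off,r=58,z=81):
    phi=(90 if l[1]=='l' else -90)+BY-np.degrees(q-0.7)
    u=lambda a:np.array([np.cos(np.radians(a)),np.sin(np.radians(a))])
    c=np.array(HUB[l])+r*u(phi)+off*u(phi+90)
    return np.r_[c,z,phi-180 if l[1]=='l' else phi].round(1)
def sweep(l,q0,q1,off=19.5,n=5):
    q=[pose(l,x,off) for x in np.linspace(q0,q1,n+1)]
    return q
def show(cur,poses):
    cur=np.array(cur,float)
    print([[float(x) for x in (p-cur)[:3].round(1)] for p in poses]); print([[0,0,float(np.radians(p[3]-cur[3]).round(3))] for p in poses]); print("end",poses[-1].tolist())
if __name__=="__main__":
    for l in("fl","rr","rl","fr"):
        print("==",l)
        a=pose(l,0,27,z=130); b=pose(l,0,27)
        print("above",a.tolist())
        qs=[pose(l,0,21)]+[pose(l,x,19.5) for x in (.1,.2,.3,.4)]
        show(b,qs); show(qs[-1],[pose(l,x,19.5) for x in(.5,.6,.7,.7)])
        print("-- pass2"); b=pose(l,.7,27); print("above",pose(l,.7,27,z=130).tolist())
        qs=[pose(l,.7,21)]+[pose(l,x,19.5) for x in (.8,.9,1.,1.1)]
        show(b,qs); show(qs[-1],[pose(l,x,19.5) for x in(1.2,1.3,1.38)]+[pose(l,1.42,18.5)]*2)
E
python3 plan.py
python3 - <<'E'
from h import *
s=np.load("/tmp/top0.npz")
for n,(x,y) in dict(fl=(65,487),rl=(60,347),rr=(395,250),fr=(410,385)).items(): print(n,ray(s,(265+x/3.586-.4,95+y/3.6-.4),80)[0])
E
```

```text
== fl
above [463.5, 80.0, 130.0, -50.3]
[[4.6, 3.8, 0.0], [9.2, 9.8, 0.0], [13.2, 14.5, 0.0], [17.6, 18.7, 0.0], [22.4, 22.5, 0.0]]
[[0, 0, 0.0], [0, 0, -0.099], [0, 0, -0.201], [0, 0, -0.3], [0, 0, -0.4]]
end [485.9, 102.5, 81.0, -73.2]
[[5.1, 3.3, 0.0], [10.6, 6.0, 0.0], [16.3, 8.2, 0.0], [16.3, 8.2, 0.0]]
[[0, 0, -0.099], [0, 0, -0.201], [0, 0, -0.3], [0, 0, -0.3]]
end [502.2, 110.7, 81.0, -90.4]
-- pass2
above [494.7, 110.8, 130.0, -90.4]
[[6.0, -0.1, 0.0], [13.4, 1.6, 0.0], [19.4, 2.6, 0.0], [25.5, 3.0, 0.0], [31.7, 2.8, 0.0]]
[[0, 0, 0.0], [0, 0, -0.099], [0, 0, -0.201], [0, 0, -0.3], [0, 0, -0.4]]
end [526.4, 113.6, 81.0, -113.3]
[[6.0, -0.8, 0.0], [12.0, -2.2, 0.0], [16.6, -3.8, 0.0], [19.6, -5.4, 0.0], [19.6, -5.4, 0.0]]
[[0, 0, -0.099], [0, 0, -0.201], [0, 0, -0.281], [0, 0, -0.321], [0, 0, -0.321]]
end [546.0, 108.2, 81.0, -131.7]
== rr
above [688.1, -145.7, 130.0, -50.3]
[[-4.6, -3.8, 0.0], [-9.2, -9.8, 0.0], [-13.2, -14.5, 0.0], [-17.6, -18.7, 0.0], [-22.4, -22.5, 0.0]]
[[0, 0, 0.0], [0, 0, -0.099], [0, 0, -0.201], [0, 0, -0.3], [0, 0, -0.4]]
end [665.7, -168.2, 81.0, -7
[... 1863 characters left out ...]
0, -0.3], [0, 0, -0.3]]
end [539.6, -175.8, 81.0, -90.4]
-- pass2
above [547.1, -175.9, 130.0, -90.4]
[[-6.0, 0.1, 0.0], [-13.4, -1.6, 0.0], [-19.4, -2.6, 0.0], [-25.5, -3.0, 0.0], [-31.7, -2.8, 0.0]]
[[0, 0, 0.0], [0, 0, -0.099], [0, 0, -0.201], [0, 0, -0.3], [0, 0, -0.4]]
end [515.4, -178.7, 81.0, -113.3]
[[-6.0, 0.8, 0.0], [-12.0, 2.2, 0.0], [-16.6, 3.8, 0.0], [-19.6, 5.4, 0.0], [-19.6, 5.4, 0.0]]
[[0, 0, -0.099], [0, 0, -0.201], [0, 0, -0.281], [0, 0, -0.321], [0, 0, -0.321]]
end [495.8, -173.3, 81.0, -131.7]
fl [490.15580189 104.50383326  80.        ]
rl [601.01371753 104.12279866  80.        ]
rr [ 663.70608135 -165.71377963   80.        ]
fr [ 553.09855045 -166.94471074   80.        ]
```

send_rows(dp=[[-6,28,0],[-13,57,0],[-20,85,0],[-26.4,113.4,0],[-26.4,113.4,-20]], rot=[[0,0,0.17],[0,0,0.34],[0,0,0.51],[0,0,0.693],[0,0,0.693]])

```text
time: 6.42
tool_pos: [463.7, 81.9, 110.1]
tcp_rot: [-179.9, -0.0, -50.0]
ft_force: [0.8, -0.8, -1.3]
finger_gap: 0.2
```

send_rows(dp=[[0,0,-15],[0,0,-29.3],[0,0,-29.3]], rot=[[0,0,0],[0,0,0],[0,0,0]])

```text
time: 6.8
tool_pos: [462.2, 79.6, 79.1]
tcp_rot: [179.8, 0.1, -50.4]
ft_force: [-0.1, 0.3, 0.8]
finger_gap: -0.2
```

send_rows(dp=[[4.6,3.8,0],[9.2,9.8,0],[13.2,14.5,0],[17.6,18.7,0],[22.4,22.5,0]], rot=[[0,0,0],[0,0,-0.1],[0,0,-0.2],[0,0,-0.3],[0,0,-0.4]])

```text
time: 7.42
tool_pos: [486.7, 102.5, 81.8]
tcp_rot: [-180.0, -0.0, -73.4]
ft_force: [-1.8, -1.8, 0.9]
finger_gap: 0.1
```

send_rows(dp=[[5.1,3.3,0],[10.6,6,0],[16.3,8.2,0],[16.3,8.2,0]], rot=[[0,0,-0.1],[0,0,-0.2],[0,0,-0.3],[0,0,-0.3]])

```text
time: 7.92
tool_pos: [503.2, 110.9, 81.7]
tcp_rot: [-179.9, 0.0, -90.4]
ft_force: [-0.3, -0.3, -0.0]
finger_gap: 0.1
```

```bash
python3 -c "
from h import *
pics(3);print(r.sense()['tool_pos'],r.sense()['tcp_rot'])"
```

```text
[502.73856948 110.86012452  81.50462297] [-1.79940573e+02  1.62801815e-02 -9.02864851e+01]
```

View pics/scene_3.png

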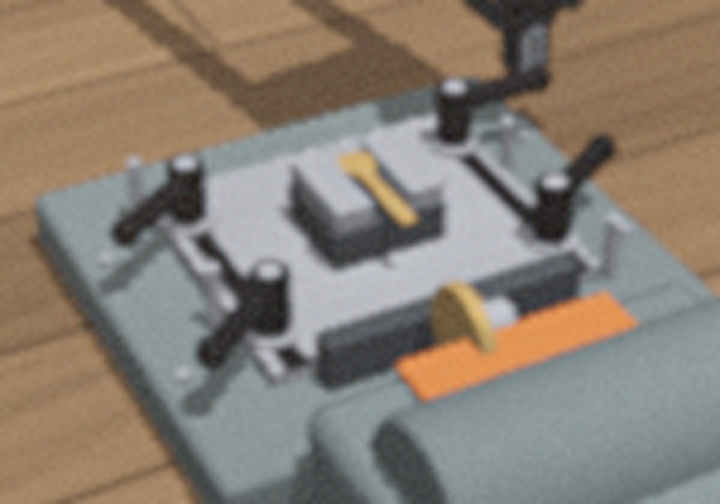

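```bash
cat >> h.py <<'E'
def lev(k,n,hub,end,off=(235,175,4.8)):
    s=np.load(f"/tmp/{n}{k}.npz"); f=lambda p:(off[0]+(p[0]+.5)/off[2]-.5,off[1]+(p[1]+.5)/off[2]-.5)
    h=ray(s,f(hub),86)[0];e=ray(s,f(end),76)[0];d=(e-h)[:2]
    print(h.round(1),e.round(1),np.linalg.norm(d).round(1),np.degrees(np.arctan2(d[1],d[0])).round(1))
E
python3 -c "
from h import *
lev(3,'scene',(454,89),(540,78));lev(3,'scene',(555,182),(600,150));lev(3,'scene',(186,164),(124,232));lev(3,'scene',(269,270),(211,350))"
```

```text
[522.   50.9  86. ] [521.5 111.2  76. ] 60.2 90.5
[631.   51.3  86. ] [604.   99.3  76. ] 55.1 119.4
[ 520.8 -117.9   86. ] [ 550.9 -166.7   76. ] 57.3 -58.4
[ 629.1 -118.6   86. ] [ 661.7 -165.2   76. ] 56.9 -55.1
```

send_rows(dp=[[-8,0,0],[-8,0,25],[-8,0,49],[25,-35,49],[55,-80,49]], rot=[[0,0,0],[0,0,0],[0,0,0],[0,0,0],[0,0,0.1]])

```text
time: 8.65
tool_pos: [558.0, 30.7, 131.0]
tcp_rot: [-179.9, 0.0, -84.4]
ft_force: [0.4, -0.1, 0.2]
finger_gap: -0.1
```

send_rows(dp=[[26,-35,0],[52,-70,0],[78,-105,0],[104,-141,0],[130.9,-176.4,0]], rot=[[0,0,0.12],[0,0,0.24],[0,0,0.36],[0,0,0.48],[0,0,0.6]])

```text
time: 9.28
tool_pos: [688.4, -146.7, 130.1]
tcp_rot: [-180.0, 0.0, -50.0]
ft_force: [0.5, 0.4, 0.0]
finger_gap: 0.2
```

send_rows(dp=[[0,0,0],[0,0,-25],[0,0,-49],[0,0,-49]], rot=[[0,0,0],[0,0,0],[0,0,0],[0,0,0]])

```text
time: 9.78
tool_pos: [685.5, -144.2, 78.2]
tcp_rot: [179.8, 0.3, -50.3]
ft_force: [0.2, -0.6, 0.4]
finger_gap: -0.0
```

send_rows(dp=[[-4.6,-3.8,0],[-9.2,-9.8,0],[-13.2,-14.5,0],[-17.6,-18.7,0],[-22.4,-22.5,0]], rot=[[0,0,0],[0,0,-0.1],[0,0,-0.2],[0,0,-0.3],[0,0,-0.4]])

```text
time: 10.4
tool_pos: [666.8, -168.7, 83.4]
tcp_rot: [-179.8, -0.1, -73.4]
ft_force: [3.1, 0.2, -1.6]
finger_gap: -0.2
```

send_rows(dp=[[-5.1,-3.3,0],[-10.6,-6,0],[-16.3,-8.2,0],[-16.3,-8.2,0]], rot=[[0,0,-0.1],[0,0,-0.2],[0,0,-0.3],[0,0,-0.3]])

```text
time: 10.9
tool_pos: [650.1, -177.1, 83.2]
tcp_rot: [-179.8, -0.1, -90.4]
ft_force: [1.1, -0.2, 0.2]
finger_gap: 0.0
```

```bash
python3 -c "
from h import *
pics(4);print(r.sense()['tool_pos'],r.sense()['tcp_rot'])"
```

```text
[ 650.08760382 -176.62591256   82.55090423] [-1.79882091e+02 -3.62361761e-02 -9.02838573e+01]
```

View pics/scene_4.png

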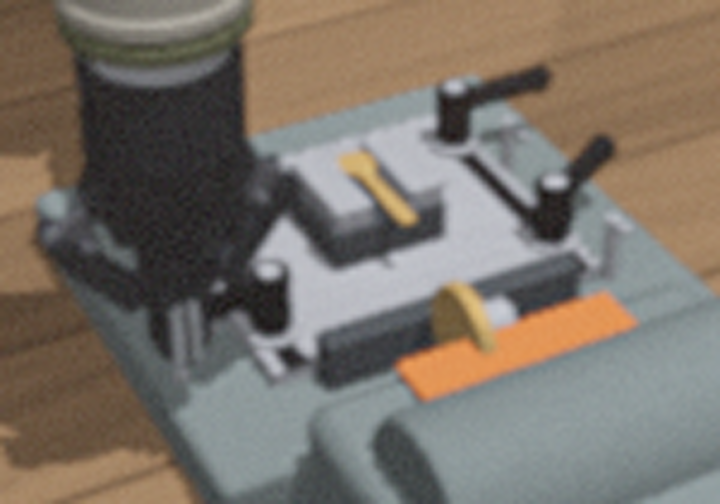

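send_rows(dp=[[8,0,0],[8,0,25],[8,0,49],[-5,40,49],[-15,85,49]], rot=[[0,0,0],[0,0,0],[0,0,0],[0,0,0],[0,0,0.1]])

```text
time: 11.62
tool_pos: [634.7, -91.0, 130.5]
tcp_rot: [-180.0, -0.0, -84.6]
ft_force: [1.1, 1.3, 0.4]
finger_gap: -0.1
```

send_rows(dp=[[-12,34,0],[-24,68,0],[-36,102,0],[-48,136,0],[-61.2,169.8,0]], rot=[[0,0,0.12],[0,0,0.24],[0,0,0.36],[0,0,0.48],[0,0,0.6]])

```text
time: 12.25
tool_pos: [573.1, 79.9, 130.2]
tcp_rot: [-180.0, 0.0, -50.0]
ft_force: [0.3, -0.4, -0.3]
finger_gap: 0.0
```

send_rows(dp=[[0,0,0],[0,0,-25],[0,0,-49],[0,0,-49]], rot=[[0,0,0],[0,0,0],[0,0,0],[0,0,0]])

```text
time: 12.75
tool_pos: [571.8, 77.8, 78.8]
tcp_rot: [179.8, 0.1, -50.4]
ft_force: [0.1, 0.1, 0.2]
finger_gap: -0.3
```

send_rows(dp=[[4.6,3.8,0],[9.2,9.8,0],[13.2,14.5,0],[17.6,18.7,0],[22.4,22.5,0]], rot=[[0,0,0],[0,0,-0.1],[0,0,-0.2],[0,0,-0.3],[0,0,-0.4]])

```text
time: 13.38
tool_pos: [597.0, 100.8, 82.8]
tcp_rot: [-179.9, -0.1, -73.4]
ft_force: [-2.5, -1.3, 1.4]
finger_gap: -0.2
```

send_rows(dp=[[5.1,3.3,0],[10.6,6,0],[16.3,8.2,0],[16.3,8.2,0]], rot=[[0,0,-0.1],[0,0,-0.2],[0,0,-0.3],[0,0,-0.3]])

```text
time: 13.88
tool_pos: [613.3, 109.3, 82.5]
tcp_rot: [-179.9, 0.0, -90.4]
ft_force: [-0.2, 0.7, 0.2]
finger_gap: -0.2
```

```bash
python3 -c "
from h import *
pics(5);print(r.sense()['tool_pos'],r.sense()['tcp_rot'])"
```

```text
[612.78728955 109.25395286  82.04459127] [-1.79895987e+02  1.58472085e-02 -9.02842150e+01]
```

View pics/scene_5.png

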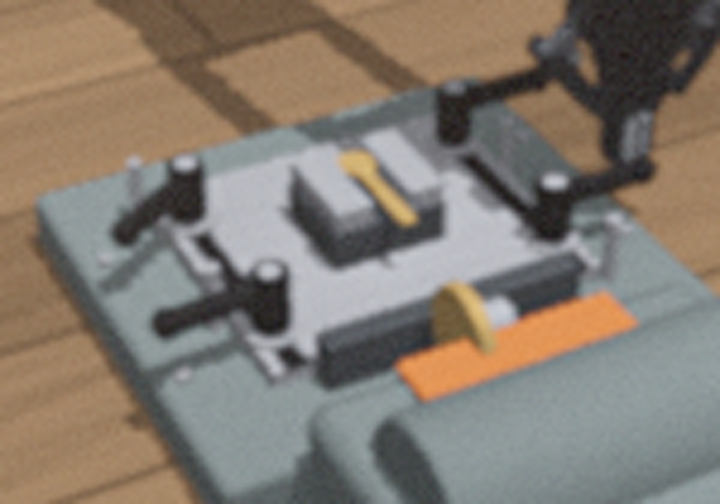

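send_rows(dp=[[-8,0,0],[-8,0,25],[-8,0,49],[-10,-40,49],[-15,-85,49]], rot=[[0,0,0],[0,0,0],[0,0,0],[0,0,0],[0,0,0.1]])

```text
time: 14.6
tool_pos: [596.8, 23.9, 130.8]
tcp_rot: [-179.9, -0.0, -84.4]
ft_force: [0.4, -0.8, -0.7]
finger_gap: -0.0
```

send_rows(dp=[[-4,-34,0],[-8,-68,0],[-11,-102,0],[-15,-136,0],[-18.6,-169.2,0]], rot=[[0,0,0.12],[0,0,0.24],[0,0,0.36],[0,0,0.48],[0,0,0.6]])

```text
time: 15.22
tool_pos: [577.6, -146.0, 130.2]
tcp_rot: [-180.0, -0.0, -50.0]
ft_force: [2.0, -0.2, -0.1]
finger_gap: -0.2
```

send_rows(dp=[[0,0,0],[0,0,-25],[0,0,-49],[0,0,-49]], rot=[[0,0,0],[0,0,0],[0,0,0],[0,0,0]])

```text
time: 15.72
tool_pos: [576.3, -143.4, 78.7]
tcp_rot: [179.9, 0.2, -50.3]
ft_force: [-1.4, -0.2, 0.6]
finger_gap: -0.2
```

send_rows(dp=[[-4.6,-3.8,0],[-9.2,-9.8,0],[-13.2,-14.5,0],[-17.6,-18.7,0],[-22.4,-22.5,0]], rot=[[0,0,0],[0,0,-0.1],[0,0,-0.2],[0,0,-0.3],[0,0,-0.4]])

```text
time: 16.35
tool_pos: [557.1, -168.1, 83.0]
tcp_rot: [-179.8, -0.1, -73.4]
ft_force: [3.0, 0.5, -2.2]
finger_gap: 0.4
```

send_rows(dp=[[-5.1,-3.3,0],[-10.6,-6,0],[-16.3,-8.2,0],[-16.3,-8.2,0]], rot=[[0,0,-0.1],[0,0,-0.2],[0,0,-0.3],[0,0,-0.3]])

```text
time: 16.85
tool_pos: [540.4, -176.4, 82.8]
tcp_rot: [-179.8, -0.1, -90.4]
ft_force: [0.2, 0.4, -0.5]
finger_gap: 0.2
```

send_rows(dp=[[8,0,0],[8,0,25],[8,0,49],[-40,20,80],[-80,50,110]], rot=[[0,0,0],[0,0,0],[0,0,0],[0,0,0],[0,0,0]])

```text
time: 17.48
tool_pos: [458.8, -125.4, 191.5]
tcp_rot: [179.9, 0.0, -90.4]
ft_force: [-0.2, 0.1, 0.7]
finger_gap: 0.1
```

```bash
python3 -c "
from h import *
pics(6);print(r.sense()['tool_pos'],r.sense()['tcp_rot'])"
```

```text
[ 459.45599863 -124.29094682  195.41838086] [-1.79687478e+02 -8.03655376e-02 -9.02455244e+01]
```

View pics/scene_6.png

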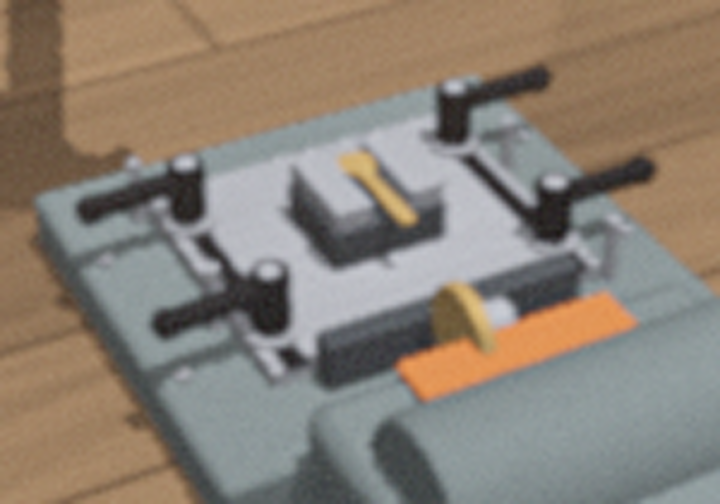

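```bash
python3 -c "
from h import *
lev(6,'scene',(454,89),(540,78));lev(6,'scene',(555,182),(644,170));lev(6,'scene',(186,163),(91,208));lev(6,'scene',(269,269),(167,321))"
```

```text
[522.   50.9  86. ] [521.5 111.2  76. ] 60.2 90.5
[631.   51.3  86. ] [632.4 109.6  76. ] 58.4 88.7
[ 519.9 -117.6   86. ] [ 521.9 -174.3   76. ] 56.8 -88.0
[ 628.4 -118.2   86. ] [ 630.9 -175.4   76. ] 57.3 -87.5
```

All four levers measure within about 3° of sideways. Pass 2 follows in the same order.

send_rows(dp=[[7,47,0],[14,94,0],[21,141,0],[28,189,-20],[35.1,236.6,-61]], rot=[[0,0,0],[0,0,0],[0,0,0],[0,0,0],[0,0,0]])

```text
time: 18.2
tool_pos: [497.2, 112.5, 132.0]
tcp_rot: [-179.7, 0.0, -90.3]
ft_force: [1.5, -0.3, 0.3]
finger_gap: 0.1
```

send_rows(dp=[[0,0,0],[0,0,-25],[0,0,-49],[0,0,-49]], rot=[[0,0,0],[0,0,0],[0,0,0],[0,0,0]])

```text
time: 18.7
tool_pos: [493.7, 109.5, 80.2]
tcp_rot: [179.8, -0.0, -90.4]
ft_force: [0.6, -0.3, 0.5]
finger_gap: 0.2
```

send_rows(dp=[[6,-0.1,0],[13.4,1.6,0],[19.4,2.6,0],[25.5,3,0],[31.7,2.8,0]], rot=[[0,0,0],[0,0,-0.1],[0,0,-0.2],[0,0,-0.3],[0,0,-0.4]])

```text
time: 19.32
tool_pos: [527.5, 112.8, 83.1]
tcp_rot: [-179.9, 0.0, -113.5]
ft_force: [-2.2, -0.7, 0.5]
finger_gap: 0.7
```

send_rows(dp=[[6,-0.8,0],[12,-2.2,0],[16.6,-3.8,0],[19.6,-5.4,0],[19.6,-5.4,0]], rot=[[0,0,-0.1],[0,0,-0.2],[0,0,-0.28],[0,0,-0.32],[0,0,-0.32]])

```text
time: 19.95
tool_pos: [546.1, 108.3, 82.8]
tcp_rot: [179.9, 0.0, -131.7]
ft_force: [-7.0, 3.6, 4.4]
finger_gap: -0.5
```

send_rows(dp=[[0.8,-0.6,0],[1.5,-1.3,0],[1.5,-1.3,0]], rot=[[0,0,0],[0,0,0],[0,0,0]])

```text
time: 20.32
tool_pos: [546.4, 108.0, 82.6]
tcp_rot: [179.8, 0.0, -131.6]
ft_force: [-12.8, 8.1, 8.4]
finger_gap: -0.0
```

```bash
python3 -c "
from h import *
pics(7);print(r.sense()['tool_pos'],r.sense()['tcp_rot'])"
```

```text
[546.38842031 108.01437707  82.63451392] [ 1.79787737e+02  1.04928794e-02 -1.31592999e+02]
```

View pics/scene_7.png

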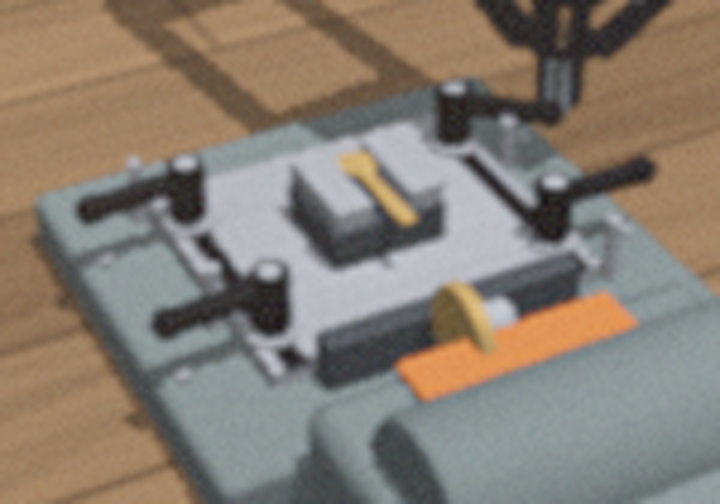

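fl has stalled against its pin at about 15 N. Next is rr.

send_rows(dp=[[-9,8,0],[-9,8,25],[-9,8,49],[5,-25,49],[25,-75,49]], rot=[[0,0,0],[0,0,0],[0,0,0],[0,0,0],[0,0,0.1]])

```text
time: 21.05
tool_pos: [573.8, 31.6, 132.4]
tcp_rot: [-179.8, 0.1, -125.7]
ft_force: [0.4, 0.5, 0.7]
finger_gap: -0.2
```

send_rows(dp=[[17,-42,0],[34,-84,0],[51,-126,0],[68,-167,0],[84.4,-208.4,0]], rot=[[0,0,0.12],[0,0,0.24],[0,0,0.37],[0,0,0.5],[0,0,0.62]])

```text
time: 21.68
tool_pos: [657.9, -178.8, 131.6]
tcp_rot: [-179.9, -0.1, -90.2]
ft_force: [0.6, 0.8, -0.4]
finger_gap: 0.3
```

send_rows(dp=[[0,0,0],[0,0,-25],[0,0,-49],[0,0,-49]], rot=[[0,0,0],[0,0,0],[0,0,0],[0,0,0]])

```text
time: 22.18
tool_pos: [655.2, -175.8, 79.4]
tcp_rot: [179.8, 0.1, -90.4]
ft_force: [0.1, 0.0, -0.7]
finger_gap: -0.4
```

send_rows(dp=[[-6,0.1,0],[-13.4,-1.6,0],[-19.4,-2.6,0],[-25.5,-3,0],[-31.7,-2.8,0]], rot=[[0,0,0],[0,0,-0.1],[0,0,-0.2],[0,0,-0.3],[0,0,-0.4]])

```text
time: 22.8
tool_pos: [626.3, -180.3, 83.9]
tcp_rot: [-179.8, 0.0, -113.5]
ft_force: [2.0, -1.8, -1.4]
finger_gap: -0.2
```

send_rows(dp=[[-6,0.8,0],[-12,2.2,0],[-16.6,3.8,0],[-19.6,5.4,0],[-19.6,5.4,0]], rot=[[0,0,-0.1],[0,0,-0.2],[0,0,-0.28],[0,0,-0.32],[0,0,-0.32]])

```text
time: 23.42
tool_pos: [606.4, -175.0, 83.7]
tcp_rot: [-179.8, 0.1, -131.7]
ft_force: [0.0, -0.7, 0.6]
finger_gap: 0.3
```

send_rows(dp=[[-0.8,0.6,0],[-1.5,1.3,0],[-1.5,1.3,0]], rot=[[0,0,0],[0,0,0],[0,0,0]])

```text
time: 23.8
tool_pos: [605.5, -174.0, 82.9]
tcp_rot: [-179.8, 0.1, -131.6]
ft_force: [3.4, -5.8, 3.3]
finger_gap: 0.0
```

send_rows(dp=[[-0.8,0.6,0],[-1.5,1.3,0],[-1.5,1.3,0]], rot=[[0,0,0],[0,0,0],[0,0,0]])

```text
time: 24.18
tool_pos: [605.2, -173.7, 83.3]
tcp_rot: [-179.6, 0.1, -131.7]
ft_force: [9.9, -8.7, -1.4]
finger_gap: 0.0
```

send_rows(dp=[[9,-8,0],[9,-8,25],[9,-8,49],[8,30,49],[7,80,49]], rot=[[0,0,0],[0,0,0],[0,0,0],[0,0,0],[0,0,0.1]])

```text
time: 24.8
tool_pos: [609.5, -91.7, 130.6]
tcp_rot: [180.0, 0.0, -125.9]
ft_force: [0.7, 0.4, -0.0]
finger_gap: -0.3
```

send_rows(dp=[[-1,40,0],[-2,80,0],[-3,120,0],[-4,160,0],[-5.2,200.5,0]], rot=[[0,0,0.12],[0,0,0.24],[0,0,0.37],[0,0,0.5],[0,0,0.62]])

```text
time: 25.42
tool_pos: [603.7, 110.2, 130.0]
tcp_rot: [179.9, 0.0, -90.1]
ft_force: [-0.1, -0.7, -0.3]
finger_gap: -0.0
```

send_rows(dp=[[0,0,0],[0,0,-25],[0,0,-49],[0,0,-49]], rot=[[0,0,0],[0,0,0],[0,0,0],[0,0,0]])

```text
time: 25.92
tool_pos: [602.1, 107.7, 78.6]
tcp_rot: [179.7, -0.0, -90.5]
ft_force: [-0.4, -0.6, -0.3]
finger_gap: -0.1
```

send_rows(dp=[[6,-0.1,0],[13.4,1.6,0],[19.4,2.6,0],[25.5,3,0],[31.7,2.8,0]], rot=[[0,0,0],[0,0,-0.1],[0,0,-0.2],[0,0,-0.3],[0,0,-0.4]])

```text
time: 26.55
tool_pos: [636.9, 111.1, 82.9]
tcp_rot: [-180.0, 0.0, -113.6]
ft_force: [-2.1, 0.1, 0.4]
finger_gap: -0.4
```

send_rows(dp=[[6,-0.8,0],[12,-2.2,0],[16.6,-3.8,0],[19.6,-5.4,0],[19.6,-5.4,0]], rot=[[0,0,-0.1],[0,0,-0.2],[0,0,-0.28],[0,0,-0.32],[0,0,-0.32]])

```text
time: 27.18
tool_pos: [655.4, 106.8, 82.7]
tcp_rot: [179.9, 0.0, -131.7]
ft_force: [-7.9, 4.3, 4.4]
finger_gap: -0.0
```

send_rows(dp=[[0.8,-0.6,0],[1.5,-1.3,0],[1.5,-1.3,0]], rot=[[0,0,0],[0,0,0],[0,0,0]])

```text
time: 27.55
tool_pos: [655.7, 106.5, 82.6]
tcp_rot: [179.8, -0.0, -131.6]
ft_force: [-12.9, 7.4, 7.6]
finger_gap: -0.4
```

send_rows(dp=[[-9,8,0],[-9,8,25],[-9,8,49],[-25,-30,49],[-40,-80,49]], rot=[[0,0,0],[0,0,0],[0,0,0],[0,0,0],[0,0,0.1]])

```text
time: 28.18
tool_pos: [617.9, 24.7, 132.2]
tcp_rot: [-179.8, 0.1, -125.7]
ft_force: [1.0, -0.7, -0.5]
finger_gap: 0.2
```

send_rows(dp=[[-14,-40,0],[-28,-80,0],[-42,-120,0],[-56,-160,0],[-70.1,-201.2,0]], rot=[[0,0,0.12],[0,0,0.24],[0,0,0.37],[0,0,0.5],[0,0,0.62]])

```text
time: 28.8
tool_pos: [547.2, -178.1, 131.7]
tcp_rot: [-179.9, -0.1, -90.2]
ft_force: [0.2, -0.6, 0.1]
finger_gap: -0.2
```

send_rows(dp=[[0,0,0],[0,0,-25],[0,0,-49],[0,0,-49]], rot=[[0,0,0],[0,0,0],[0,0,0],[0,0,0]])

```text
time: 29.3
tool_pos: [546.0, -175.1, 79.8]
tcp_rot: [179.8, 0.1, -90.4]
ft_force: [-0.6, 0.5, 0.1]
finger_gap: 0.0
```

send_rows(dp=[[-6,0.1,0],[-13.4,-1.6,0],[-19.4,-2.6,0],[-25.5,-3,0],[-31.7,-2.8,0]], rot=[[0,0,0],[0,0,-0.1],[0,0,-0.2],[0,0,-0.3],[0,0,-0.4]])

```text
time: 29.92
tool_pos: [516.5, -179.8, 83.6]
tcp_rot: [-179.8, -0.0, -113.5]
ft_force: [1.6, -1.6, -1.2]
finger_gap: -0.1
```

send_rows(dp=[[-6,0.8,0],[-12,2.2,0],[-16.6,3.8,0],[-19.6,5.4,0],[-19.6,5.4,0]], rot=[[0,0,-0.1],[0,0,-0.2],[0,0,-0.28],[0,0,-0.32],[0,0,-0.32]])

```text
time: 30.55
tool_pos: [496.7, -174.4, 83.4]
tcp_rot: [-179.8, 0.0, -131.7]
ft_force: [0.9, -1.8, 0.3]
finger_gap: -0.3
```

send_rows(dp=[[-0.8,0.6,0],[-1.5,1.3,0],[-2.3,2,0],[-2.3,2,0]], rot=[[0,0,0],[0,0,0],[0,0,0],[0,0,0]])

```text
time: 31.05
tool_pos: [495.4, -173.1, 82.8]
tcp_rot: [-179.7, 0.1, -131.6]
ft_force: [6.4, -6.5, 0.6]
finger_gap: -0.1
```

send_rows(dp=[[-0.8,0.6,0],[-1.2,1,0],[-1.2,1,0]], rot=[[0,0,0],[0,0,0],[0,0,0]])

```text
time: 31.42
tool_pos: [495.1, -172.9, 83.1]
tcp_rot: [-179.5, 0.1, -131.7]
ft_force: [10.8, -9.2, -3.8]
finger_gap: 0.1
```

send_rows(dp=[[9,-8,0],[9,-8,25],[9,-8,60],[-15,-8,100],[-60,-20,130]], rot=[[0,0,0],[0,0,0],[0,0,0],[0,0,0],[0,0,0]])

```text
time: 32.05
tool_pos: [432.3, -190.3, 213.0]
tcp_rot: [180.0, 0.0, -131.5]
ft_force: [-0.2, -1.6, 0.5]
finger_gap: -0.1
```

send_rows(dp=[[-20,-50,20],[-40,-100,20],[-60,-150,20],[-70,-200,20],[-70,-200,20]], rot=[[0,0,0],[0,0,0],[0,0,0],[0,0,0],[0,0,0]])

```text
time: 32.67
tool_pos: [360.7, -393.2, 230.6]
tcp_rot: [179.9, 0.0, -131.9]
ft_force: [0.4, 0.7, -0.2]
finger_gap: 0.2
```

```bash
python3 -c "
from h import *
pics(8);print(r.sense()['tool_pos'],r.sense()['ft_force'])
s=np.load('/tmp/top8.npz'); cv2.imwrite('pics/full8.png',s['pixels'][:,:,::-1])
for k in (2,8):
    s=np.load(f'/tmp/scene{k}.npz');P=cloud(s);px=s['pixels'].astype(int)
    m=(px.min(-1)>110)&(P[...,2]>42)&(P[...,2]<52)&(abs(P[...,1]+33)<30); print(np.percentile(P[m][:,0],[1,99]))
"
```

```text
[ 361.8577885  -390.56573838  230.67623775] [0.06476458 0.54343523 0.18112023]
[485.40265197 641.60360726]
[485.10065947 639.75665275]
```

View pics/scene_8.png

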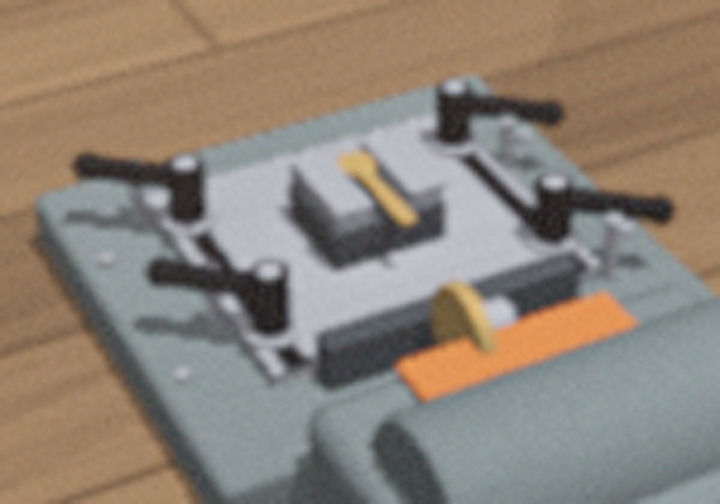

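View pics/top_8.png

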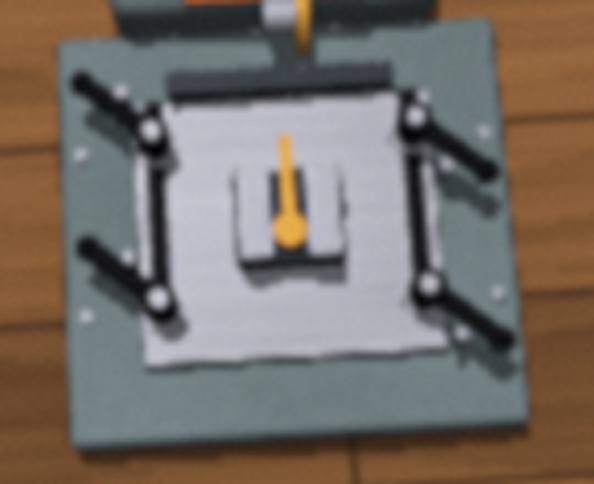

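View pics/full8.png

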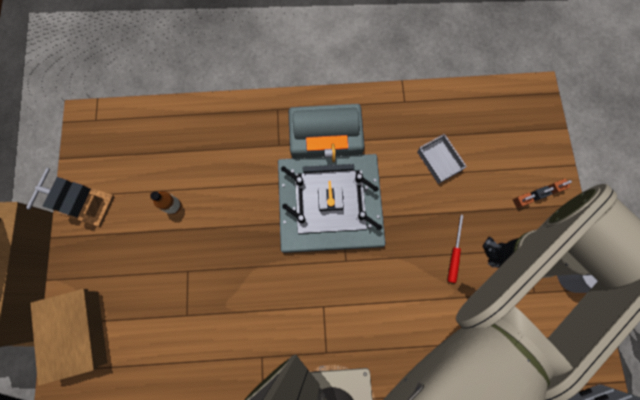

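The top view shows all four levers lying against their pins, the plate against the stop block, and the bottle, driver and tray unmoved.

```bash
python3 -c "
from bench import job
print(job.hand_in())"
```

```text
the job is handed in; nothing more can be done
None
```

The vise is home against its stop block and all four levers are tight against their stop pins. I handed the job in at about 33 s of the 72 s allowed; the hand-in gives no verdict.

- **Vise:** I pushed it until it stalled at about 20 N. The plate's front edge was at x ≈ 485 mm both after the push and after clamping, so it did not move back.
- **First pass:** I took the levers in the order front left, rear right, rear left, front right. Once all four were done, they measured within about 3° of straight sideways in the image. The two right levers read about 2.5° short, which is within what I could read.
- **Second pass:** I used the same order and pressed each lever until it stalled on its pin at 13 to 15 N.
- **Last check:** In the final top and scene pictures every lever lies against its pin. By eye, the oil bottle, screwdriver and tray are where they started. The arm was clear and sensed no contact. No check failed.

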